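Switch on and tare the balance that holds the beaker

TASK

Two identical lab balances stand on the bench: on the one with the tall beaker on its pan, press the round power key all the way down with the fingertips and let it come up, then press its wide tare key all the way down and let it come up, and draw the hand clear. Press gently (well under 3 kg of push), press no other key on either balance, keep off both pans, and leave the beaker, the dish and everything else standing where it is: nothing is to be picked up.

Things in the scene. Friction and masses are not known exactly. Their poses are not given: they have to be found in the camera images.
- balance_a: The balance to use: it carries the TALL BEAKER (the twins trade places between runs). White housing fixed to the bench, 300 (x) x 220 (y) mm; origin on the bench under its centre, x to its rear, y to its left seen from the robot, level. Front panel with keys and flush display: top 55 mm high, x -150 to -30 mm; weighing deck behind: top 76 mm high, x -30 to 150 mm
- balance_b: The twin balance, to be left alone: same model, axes and sizes as balance_a, its pan carries the shallow dish
- power_a_top (a point): centre of the top face of the power key of balance_a (beaker): round grey key, 20 mm diameter, left end of the row; 63 mm above the bench (8 mm over the panel) when up, moves with the key; at x -115, y +70 mm of the balance
- power_a (a joint): travel of the power key of balance_a (beaker): 0 m up, 0.005 m fully down; pressed straight down against a spring (1.5 N to start, 4.5 N fully down, then a firm stop), springs up by itself
- mode_a_top (a point): centre of the top face of the mode key of balance_a (beaker): square grey key, 20 x 20 mm, middle of the row; 63 mm above the bench (8 mm over the panel) when up, moves with the key; at x -115, y +18 mm of the balance
- mode_a (a joint): travel of the mode key of balance_a (beaker): 0 m up, 0.005 m fully down; pressed straight down against a spring (1.5 N to start, 4.5 N fully down, then a firm stop), springs up by itself
- tare_a_top (a point): centre of the top face of the tare key of balance_a (beaker): wide grey bar key, 44 mm wide (balance's y) x 20 mm deep, right end of the row; 63 mm above the bench (8 mm over the panel) when up, moves with the key; at x -115, y -58 mm of the balance
- tare_a (a joint): travel of the tare key of balance_a (beaker): 0 m up, 0.005 m fully down; pressed straight down against a spring (1.5 N to start, 4.5 N fully down, then a firm stop), springs up by itself
- pan_a: round steel pan of balance_a (beaker), 130 mm diameter, 4 mm thick, its top 84 mm above the bench, centre at x +60, y 0 mm of the balance; origin at the centre of its underside
- power_b_top (a point): centre of the top face of the power key of balance_b (dish): round grey key, 20 mm diameter, left end of the row; 63 mm above the bench (8 mm over the panel) when up, moves with the key; at x -115, y +70 mm of the balance
- power_b (a joint): travel of the power key of balance_b (dish): 0 m up, 0.005 m fully down; pressed straight down against a spring (1.5 N to start, 4.5 N fully down, then a firm stop), springs up by itself
- mode_b_top (a point): centre of the top face of the mode key of balance_b (dish): square grey key, 20 x 20 mm, middle of the row; 63 mm above the bench (8 mm over the panel) when up, moves with the key; at x -115, y +18 mm of the balance
- mode_b (a joint): travel of the mode key of balance_b (dish): 0 m up, 0.005 m fully down; pressed straight down against a spring (1.5 N to start, 4.5 N fully down, then a firm stop), springs up by itself
- tare_b_top (a point): centre of the top face of the tare key of balance_b (dish): wide grey bar key, 44 mm wide (balance's y) x 20 mm deep, right end of the row; 63 mm above the bench (8 mm over the panel) when up, moves with the key; at x -115, y -58 mm of the balance
- tare_b (a joint): travel of the tare key of balance_b (dish): 0 m up, 0.005 m fully down; pressed straight down against a spring (1.5 N to start, 4.5 N fully down, then a firm stop), springs up by itself
- pan_b: round steel pan of balance_b (dish), 130 mm diameter, 4 mm thick, its top 84 mm above the bench, centre at x +60, y 0 mm of the balance; origin at the centre of its underside
- beaker: loose tall empty steel beaker, 70 mm across the rim, 100 mm high, on the pan of balance_a; origin at the centre of its foot, z up
- dish: loose shallow empty steel dish, 84 mm across the rim, 28 mm high, on the pan of balance_b; origin at the centre of its foot, z up
- weight_a: loose steel calibration weight, 26 mm diameter, 34 mm high, standing on the front panel of balance_a, behind the power key (about x -50, y +82 mm of the balance); origin at the centre of its foot
- weight_b: loose steel calibration weight, 26 mm diameter, 34 mm high, standing on the front panel of balance_b, behind the power key (about x -50, y +82 mm of the balance); origin at the centre of its foot
- sample_jar: loose aluminium jar with white cap, 64 mm diameter, 85 mm high, on the bench at the left; origin at the centre of its foot
- flask: loose amber bottle, 60 mm diameter, 130 mm high, on the bench at the right; origin at the centre of its foot
- crucible: loose small white porcelain crucible (open cup), 32 mm across, 30 mm high, standing on the bench in front of the right balance; origin at the centre of its foot
- stopper: loose rubber stopper, 28 mm diameter, 30 mm high, standing on the bench in front of the left balance; origin at the centre of its foot

How it is judged:
On the way, in this order (a step that is already met when the one before it is completed fails the run):
1. the power key of the beaker's balance is pressed down (value of joint power_a above 0.0035 m and value of joint tare_a below 0.001 m), for 0.04 s.
2. the power key has come up again (value of joint each of power_a, tare_a below 0.001 m), for 0.04 s.
3. the tare key of the beaker's balance is pressed down (value of joint tare_a above 0.0035 m and value of joint power_a below 0.001 m), for 0.04 s.
At the end, for the whole second after the job is handed in: All six keys are up (within 1 mm), after the power key and then the tare key of balance_a were each pressed at least 3.5 mm; beaker and dish stand on their pans (within 35 mm of the centre); every loose thing is at rest, upright and within 12 mm of where it started (all of step 2 and value of joint each of mode_a, power_b, mode_b, tare_b below 0.001 m and horizontal distance between beaker and pan_a below 0.035 m and horizontal distance between dish and pan_b below 0.035 m and distance of each of beaker, dish, weight_a, weight_b, sample_jar, flask, crucible, stopper from where it was at the start of the episode below 0.012 m and angle between each of beaker, dish, weight_a, weight_b, sample_jar, flask, crucible, stopper's own z axis and vertical below 0.1 rad and linear speed of each of beaker, dish, weight_a, weight_b, sample_jar, flask, crucible, stopper below 0.02 m/s); the robot touches nothing.
It fails at once if a key other than the power and tare keys of the beaker's balance is pressed (2 mm) (value of joint any of mode_a, power_b, mode_b, tare_b above 0.002 m).
It fails at once if a balance is pushed with more than 30 N (contact force between any of the fingers, the arm and balance_a above 30 N or contact force between any of the fingers, the arm and balance_b above 30 N).
It fails at once if a pan is touched (over 1 N) (contact force between any of the fingers, the arm and pan_a above 1 N or contact force between any of the fingers, the arm and pan_b above 1 N).
It fails at once if a loose thing is shoved, lifted or carried (12 mm) (distance of any of beaker, dish, weight_a, weight_b, sample_jar, flask, crucible, stopper from where it was at the start of the episode above 0.012 m).
It also fails if it takes over 45 s, if anything falls off the work surface, if the arm or the gripper's body presses on something with over 40 N, if the wrist force passes 120 N, or if a joint passes its speed limit or range.

ROBOT

A 6-joint arm with a two-finger parallel gripper is mounted at the origin on the work surface. World frame = base frame: x ahead of the robot, y to its left, z up, the work surface at z = 0. Lengths are in m, angles in rad, forces in N, time in s.
With the tool pointing down it reaches from about 0.35 to 0.975 m from the base axis. Payload 4.9 kg.
Tool frame: the origin (TCP) lies at the very end of the fingers, on their centre line; the grasp point (between the pads) lies 19 mm behind it (ctrl.grip_point_offset is the distance from the TCP to the grasp point, in m); z points along the fingers, y is the line along which they close (so a half turn about z gives the same grasp; the last joint's range is limited). The gripper opens to 85 mm and grips with 20 to 120 N. Pads are 22 mm wide; open, the fingers measure 114 mm over their backs; the gripper's body (76 mm by 85 mm) begins 54 mm behind the grasp point. The pads swing forward as they close: fully open they stand 13 mm farther back than shut.
Start: joints at [1.073, 0.053, 1.613, -0, 1.476, -0.119], TCP at [0.231, 0.581, 0.231] pointing down, gripper open.
Joint ranges: [-3.01, 3.01], [-1.01, 2.22], [0.06, 2.58], [-1.02, 4.17], [0.09, 2.62], [-3.14, 3.14]. Speed limits (rad/s): [2.57, 2.57, 3.14, 3.14, 3.14, 3.14].

INTERFACE

Orientations are given as a rotation vector (axis times angle).
In Python, from station import ctrl gives the robot as it stands.
- The arm moves only by the tool send_rows, never from a script. Its argument "rows" is a list of rows, each a list of 3 entries, a list of its own where there are three numbers: the finger opening in cm, from 0 to 8.54, then the shift along the tool's x, y, z in cm, then the turn about the tool's z in degrees. A call has 1 to 10 rows; each row shifts and turns the commanded pose from where the row before left it, along the tool's axes as they then stand; what a row does not reach is not made up. A row lasts 1/8 s, in which the tool goes at most 62.5 mm and 10.7 degrees, less where a joint would pass 70% of its speed; a pose out of reach is approached as far as the arm can. A call with a gripper value outside its range is refused whole. The fingers move at their own pace and stop on an object; "newtons" is the grip in N (left out, the last holds). Time passes only in rows, so rows that do not move let the fingers close. It gives the time, the measured TCP pose, the force, the opening and the grip force at its end, in the units of the state.
- ctrl.get_obs(): the state, without advancing time (a new reading comes with each control period).
- ctrl.get_image(name): name is "side" or "top"; returns a dict with "frame" (480x640x3 uint8, red, green, blue), "range_z" (480x640 float32, m along the optical axis (not along the pixel's ray), 0 where there is no reading), "fx", "fy", "cx", "cy" (pixels), "k1" (the pictures are not rectified: a ray, as slopes to the right and down, at radius r is drawn at 1 + k1 r^2 times it, then the intrinsics apply), "cam_to_world" (4x4, takes a point from camera to world coordinates). Camera axes: x right, y down, z forward; pixel columns grow to the right and rows downward; lengths in m; the calibration is good to about 2 mm. A picture is of the moment at which its call begins.
- ctrl.finish_job(): hands the job in; it is judged then, once.
The state is a dict: "t": time; "q": joint angles; "dq": joint speeds; "effort": joint torques, N m; "tool_pos": TCP position; "tool_rot": TCP orientation; "contact_force": force on the tool from outside, world axes, zero at the start; "wrist_torque": the same for the moment, N m; "opening": finger opening in m; "grip_force": force on a finger pad.
Only numpy, scipy, OpenCV 4.12 (cv2) and the standard library are available. Lean on these libraries where they do the work, as an engineer would, in place of code of your own. Each camera call takes 0.05 s, during which the arm holds its last target. There are 200 camera calls.

## Working session

There is one attempt and no reset: what is moved stays moved. The work goes in short steps, Python scripts to look and compute and a tool call to move; the robot and the scene stay as the last step left them, time stands still between calls to the robot, and variables do not carry over. Pictures are saved under pics/ and viewed, at most 10 in all, crops included, and the job is handed in when it is done.

Besides the shell and the picture viewer there is one more tool, called after "Request:" as name([rows], argument=value, ...), one row to a line, values as JSON. send_rows: Moves the arm, as the interface text tells. Its arguments: {"type":"object","properties":{"rows":{"type":"array","items":{"type":"array"}},"newtons":{"type":"number"}},"required":["rows"]}

```bash
mkdir -p pics
cat > h.py <<'E'
import numpy as np, cv2
from station import ctrl
def cloud(im):
    h,w=im["range_z"].shape
    v,u=np.mgrid[:h,:w]
    K=np.array([[im["fx"],0,im["cx"]],[0,im["fy"],im["cy"]],[0,0,1]])
    p=cv2.undistortPoints(np.stack([u,v],-1).reshape(-1,1,2).astype(np.float64),K,np.array([im["k1"],0,0,0,0.])).reshape(h,w,2)
    z=im["range_z"]; P=np.stack([p[...,0]*z,p[...,1]*z,z,np.ones_like(z)],-1)
    W=(P@np.array(im["cam_to_world"]).T)[...,:3]; W[z==0]=np.nan
    return W
E
python3 - <<'E'
from h import *
for n in("top","side"):
    im=ctrl.get_image(n); cv2.imwrite(f"pics/{n}0.png",im["frame"][...,::-1]); np.save(f"{n}0.npy",cloud(im)); print(n,np.round(im["cam_to_world"],3).tolist(),im["k1"],im["fx"])
o=ctrl.get_obs();print(o)
E
```

```text
top [[0.011, -0.988, 0.156, 0.424], [-1.0, -0.014, -0.014, 0.015], [0.016, -0.156, -0.988, 1.048], [0.0, 0.0, 0.0, 1.0]] -0.10970705426226286 456.30427895744896
side [[-0.996, -0.058, 0.073, 0.49], [-0.093, 0.589, -0.803, 0.954], [0.003, -0.806, -0.592, 0.76], [0.0, 0.0, 0.0, 1.0]] -0.06762156337726477 509.014972370871
{'t': 0.1, 'q': array([ 1.07297609e+00,  5.32996104e-02,  1.61415994e+00, -1.35006818e-05,
        1.47599334e+00, -1.19017942e-01]), 'dq': array([-4.63668875e-04, -1.37152050e-03, -3.60194115e-03,  2.51493459e-04,
        1.28493176e-03,  4.04168093e-05]), 'effort': array([-3.69344934e-04, -3.94901490e+01, -3.71363461e+01, -1.87526775e-04,
        3.92199247e-03,  1.91570314e-05]), 'tool_pos': array([0.23087252, 0.58018864, 0.23017858]), 'tool_rot': array([-5.91363984e-01, -3.08486921e+00,  2.79009056e-03]), 'contact_force': array([ 0.06824672, -0.65981466, -0.14705515]), 'wrist_torque': array([ 0.03267439, -0.00854893,  0.02244875]), 'grip_force': 0.0, 'opening': 0.08555577530470604}
```

View pics/top0.png

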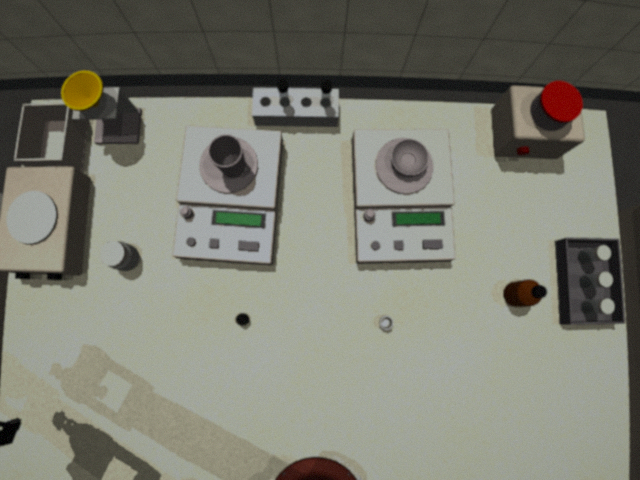

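View pics/side0.png

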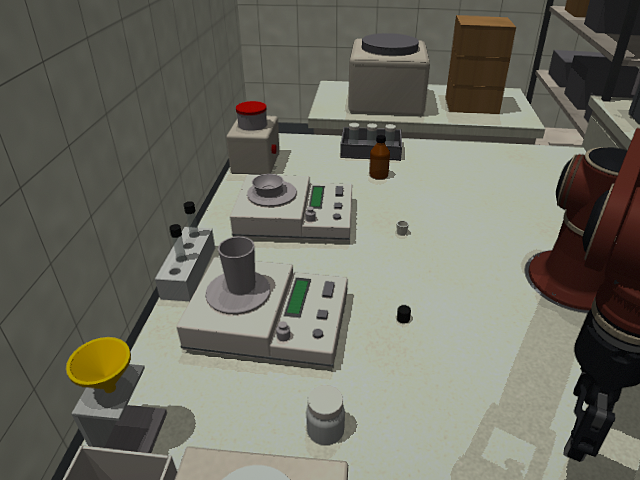

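The top view shows the beaker on the left balance: power key at about (192,242), mode (214,244), tare (249,246) and the weight at (187,212). In the side view power is at (318,333), mode (322,314) and tare (328,289).

Run:
```python
from h import *
px={"top":dict(power=(192,242),mode=(214,244),tare=(249,246)),"side":dict(power=(318,333),mode=(322,314),tare=(328,289))}
for n in px:
    W=np.load(f"{n}0.npy"); img=cv2.imread(f"pics/{n}0.png").astype(int)
    for k,(u,v) in px[n].items():
        r=16 if k=="tare" else 9
        sl=np.s_[v-r:v+r+1,u-r:u+r+1]; w=W[sl]; g=img[sl].sum(-1)/3
        near=W[v-1:v+2,u-1:u+2].reshape(-1,3)
        c=g[r-1:r+2,r-1:r+2].mean(); bg=np.median(g); m=((g<(c+bg)/2)).astype(np.uint8)
        _,L=cv2.connectedComponents(m); mm=(L==L[r,r])
        print(n,k,np.round(np.nanmedian(near,0),4),"seg",mm.sum(),np.round(np.nanmean(w[mm],0),4),np.round(np.nanmin(w[mm],0),4),np.round(np.nanmax(w[mm],0),4))
    # balance a panel: plane z~.055
    m=(abs(W[...,2]-.055)<.004)&(W[...,0]>.35)&(W[...,0]<.8)&(W[...,1]>.05)&(W[...,1]<.4)
    print(n,"panel",m.sum(),cv2.minAreaRect(W[m][:,:2].astype(np.float32)),np.median(W[m][:,2]))
    m=(abs(W[...,2]-.076)<.004)&(W[...,0]>.35)&(W[...,0]<.8)&(W[...,1]>.05)&(W[...,1]<.4)
    print(n,"deck",m.sum(),cv2.minAreaRect(W[m][:,:2].astype(np.float32)),np.median(W[m][:,2]))
```

```text
top power [0.5726 0.2794 0.0625] seg 72 [0.5731 0.2826 0.062 ] [0.5649 0.2742 0.0528] [0.5818 0.2938 0.0671]
top mode [0.5689 0.2309 0.0632] seg 95 [0.5702 0.2317 0.0617] [0.561  0.2225 0.052 ] [0.5803 0.2423 0.0679]
top tare [0.5657 0.1538 0.0622] seg 213 [0.5658 0.1554 0.0617] [0.5551 0.1324 0.0521] [0.5803 0.1784 0.0671]
top panel 4694 ((0.6614193916320801, 0.20938363671302795), (0.2211398482322693, 0.2523474097251892), 86.62081909179688) 0.05507910579678271
top deck 3658 ((0.7136141061782837, 0.20467853546142578), (0.17262017726898193, 0.22680731117725372), 0.010958638042211533) 0.07579424815203317
side power [0.5743 0.2883 0.0619] seg 95 [0.5755 0.2867 0.0602] [0.5649 0.2679 0.0526] [0.5862 0.2961 0.0648]
side mode [0.5723 0.2364 0.0623] seg 111 [0.5726 0.2347 0.06  ] [0.5619 0.2137 0.0524] [0.584  0.2447 0.0646]
side tare [0.5678 0.1603 0.0617] seg 183 [0.568  0.1599 0.0605] [0.557  0.1232 0.0517] [0.581  0.1828 0.066 ]
side panel 4286 ((0.6654985547065735, 0.21019303798675537), (0.2228015810251236, 0.2564166784286499), 86.58805847167969) 0.054152974372031704
side deck 2887 ((0.7136942744255066, 0.20844316482543945), (0.17261187732219696, 0.22343161702156067), 0.03619110956788063) 0.07523607001959687
```

Request:
send_rows([
  [0,[0,0,0],-9],
  [0,[0,0,0],-9.5],
  [0,[-5,0,0],0],
  [0,[-5,0,0],0],
  [0,[-5,0,0],0],
  [0,[-5,0,0],0],
  [0,[0,0,0],0],
  [0,[0,0,0],0],
], newtons=20)

```text
t: 1.1
tool_pos: [0.4304, 0.5693, 0.2305]
tool_rot: [-0.088, -3.139, 0.001]
contact_force: [0.5, 0.2, -1.0]
opening: 0.0002
grip_force: 0.0
```

```bash
cat > g.py <<'E'
from h import *
from scipy.spatial.transform import Rotation as R
o=ctrl.get_obs(); r=R.from_rotvec(o["tool_rot"]); print(o["t"],o["tool_pos"],o["opening"],o["contact_force"]); print(r.as_matrix().round(3))
for n,p in dict(power=(.574,.284,.063),tare=(.567,.157,.063)).items(): print(n,"shift cm",(r.inv().apply(np.array(p)-o["tool_pos"])*100).round(2))
E
python3 g.py
```

```text
1.1 [0.43036455 0.56925221 0.23047148] 0.00020655407878093795 [ 0.51600979  0.17854091 -1.03426439]
[[-0.998  0.056 -0.001]
 [ 0.056  0.998 -0.001]
 [ 0.001 -0.001 -1.   ]]
power shift cm [-15.96 -27.66  16.75]
tare shift cm [-15.98 -40.38  16.77]
```

Request:
send_rows([
  [0,[-3.2,-5.5,0],0],
  [0,[-3.2,-5.5,0],0],
  [0,[-3.2,-5.5,0],0],
  [0,[-3.2,-5.5,0],0],
  [0,[-3.2,-5.7,0],0],
  [0,[0,0,4.5],0],
  [0,[0,0,4.5],0],
  [0,[0,0,3.5],0],
  [0,[0,0,0],0],
  [0,[0,0,0],0],
])

```text
t: 2.35
tool_pos: [0.5721, 0.2916, 0.1082]
tool_rot: [0.086, 3.138, 0.002]
contact_force: [0.2, -0.4, 1.0]
opening: -0.0003
grip_force: 0.0
```

```bash
python3 g.py
python3 - <<'E'
from h import *
a=ctrl.get_image("side")["frame"][230:380,220:420,::-1]; b=ctrl.get_image("top")["frame"][130:280,130:330,::-1]
cv2.imwrite("pics/p1.png",cv2.resize(np.hstack([a,b]),(800,300),interpolation=2))
E
```

```text
2.35 [0.57205302 0.29163856 0.10820117] -0.0002786044358859922 [ 0.20178809 -0.35777493  1.0189541 ]
[[-0.999  0.055  0.002]
 [ 0.055  0.999  0.001]
 [-0.002  0.001 -1.   ]]
power shift cm [-0.23 -0.76  4.52]
tare shift cm [ -0.22 -13.48   4.51]
```

View pics/p1.png

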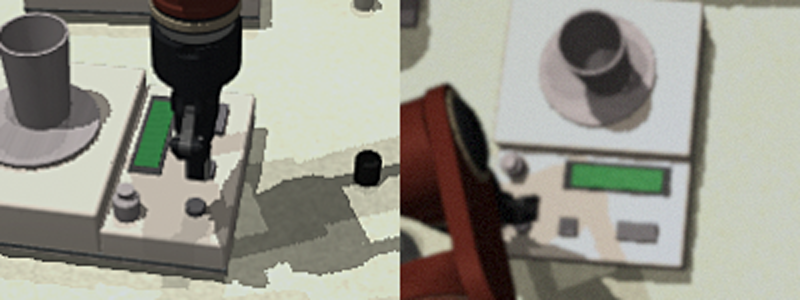

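The closed fingertips hang just above and behind the power key: tip at about (198,178) and key at (195,207) in the side crop. I'll close the offset and lower.

Request:
send_rows([
  [0,[-0.2,-0.8,0],0],
  [0,[0,0,1.0],0],
  [0,[0,0,1.0],0],
  [0,[0,0,1.0],0],
  [0,[0,0,0],0],
  [0,[0,0,0],0],
])

```text
t: 3.2
tool_pos: [0.5733, 0.2826, 0.0762]
tool_rot: [-0.088, -3.14, 0.0]
contact_force: [0.0, -0.4, 1.0]
opening: 0.0002
grip_force: 0.0
```

```bash
python3 g.py
python3 - <<'E'
from h import *
im=ctrl.get_image("side"); W=cloud(im); f=im["frame"]
cv2.imwrite("pics/p2.png",cv2.resize(f[250:370,260:400,::-1],(700,600),interpolation=2))
m=(f.max(-1)<60)&(W[...,2]>.07)&(W[...,2]<.1)&(abs(W[...,0]-.57)<.05)&(abs(W[...,1]-.28)<.06)
w=W[m];print(m.sum(),w.min(0),w.max(0),w.mean(0))
E
```

```text
3.2 [0.57334126 0.28256831 0.07620426] 0.00021445901623523634 [ 0.03366012 -0.3689332   1.02875923]
[[-0.998  0.056 -0.   ]
 [ 0.056  0.998  0.   ]
 [ 0.    -0.    -1.   ]]
power shift cm [-0.06  0.15  1.32]
tare shift cm [ -0.07 -12.57   1.32]
73 [0.56297447 0.28251997 0.07338769] [0.58288362 0.29877895 0.09947003] [0.57155134 0.29368817 0.09012518]
```

View pics/p2.png

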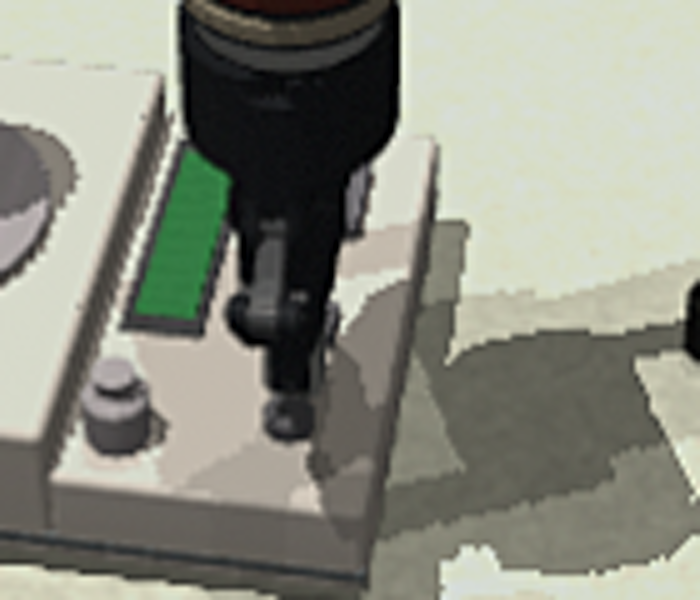

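The tips sit right over the round key, which shows just below them at (290,420). Pressing now.

Request:
send_rows([
  [0,[0,0,1.0],0],
  [0,[0,0,0.4],0],
  [0,[0,0,0.2],0],
  [0,[0,0,0.2],0],
  [0,[0,0,0],0],
  [0,[0,0,0],0],
])

```text
t: 4.0
tool_pos: [0.5733, 0.2825, 0.0586]
tool_rot: [-0.088, -3.14, 0.0]
contact_force: [-3.3, -0.5, 3.2]
opening: 0.0001
grip_force: 2.0
```

Request:
send_rows([
  [0,[0,0,0.05],0],
  [0,[0,0,0],0],
  [0,[0,0,0],0],
])

```text
t: 4.38
tool_pos: [0.5734, 0.2825, 0.058]
tool_rot: [0.088, 3.14, 0.0]
contact_force: [-3.2, -1.5, 5.3]
opening: 0.0003
grip_force: 2.6
```

Request:
send_rows([
  [0,[0,0,0.05],0],
  [0,[0,0,0],0],
  [0,[0,0,0],0],
])

```text
t: 4.75
tool_pos: [0.5734, 0.2825, 0.058]
tool_rot: [-0.088, -3.14, 0.0]
contact_force: [-4.9, -0.7, 6.7]
opening: 0.0001
grip_force: 3.6
```

The descent ended at z 0.058, so the key is fully down. Lifting and moving to the tare key.

Request:
send_rows([
  [0,[0,0,-2],0],
  [0,[0,0,-2],0],
  [0,[0,-3.2,0],0],
  [0,[0,-3.2,0],0],
  [0,[0,-3.2,0],0],
  [0,[0,-3.0,0],0],
  [0,[0,0,0],0],
  [0,[0,0,0],0],
])

```text
t: 5.75
tool_pos: [0.5668, 0.1572, 0.0983]
tool_rot: [0.088, 3.139, 0.001]
contact_force: [0.3, 0.7, -0.6]
opening: -0.0
grip_force: 0.0
```

```bash
python3 g.py
python3 - <<'E'
from h import *
a=ctrl.get_image("side")["frame"][240:360,250:400,::-1]; b=ctrl.get_image("top")["frame"][180:300,150:300,::-1]
cv2.imwrite("pics/p3.png",cv2.resize(np.hstack([a,b]),(800,320),interpolation=2))
E
```

```text
5.75 [0.56679846 0.1571937  0.09825052] -3.0692040409025854e-05 [ 0.25942945  0.68347387 -0.57338102]
[[-0.998  0.056  0.002]
 [ 0.056  0.998  0.001]
 [-0.001  0.001 -1.   ]]
power shift cm [-0.   12.7   3.53]
tare shift cm [-0.02 -0.02  3.53]
```

View pics/p3.png

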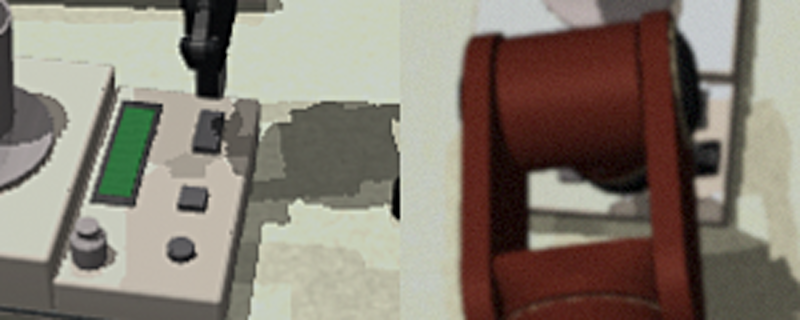

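The tip (210,92) in the side crop is above the tare key (208,132). The power key (180,250) is up, and the weight has not moved.

Request:
send_rows([
  [0,[0,0,1.5],0],
  [0,[0,0,1.5],0],
  [0,[0,0,0.5],0],
  [0,[0,0,0.2],0],
  [0,[0,0,0.2],0],
  [0,[0,0,0.1],0],
  [0,[0,0,0],0],
  [0,[0,0,0],0],
])

```text
t: 6.85
tool_pos: [0.5665, 0.1568, 0.058]
tool_rot: [0.088, 3.14, 0.0]
contact_force: [-4.0, -0.3, 4.6]
opening: 0.0002
grip_force: 2.5
```

Request:
send_rows([
  [0,[0,0,0.05],0],
  [0,[0,0,0],0],
  [0,[0,0,0],0],
])

```text
t: 7.22
tool_pos: [0.5665, 0.1568, 0.058]
tool_rot: [0.088, 3.14, 0.0]
contact_force: [-4.4, -0.1, 7.2]
opening: -0.0002
grip_force: 3.7
```

The tare key is on its stop. Drawing clear, up and back toward the robot.

Request:
send_rows([
  [0,[0,0,-2],0],
  [0,[0,0,-4],0],
  [0,[0,0,-4],0],
  [0,[0,0,-4],0],
  [0,[3,0,0],0],
  [0,[3,0,0],0],
  [0,[3,0,0],0],
  [0,[0,0,0],0],
  [0,[0,0,0],0],
  [0,[0,0,0],0],
])

```text
t: 8.48
tool_pos: [0.4772, 0.1616, 0.1972]
tool_rot: [0.088, 3.14, 0.0]
contact_force: [-0.2, -0.4, -0.4]
opening: -0.0001
grip_force: 0.0
```

Run:
```python
from h import *
im=ctrl.get_image("side"); W=cloud(im); cv2.imwrite("pics/p4.png",im["frame"][...,::-1])
for k,(u,v) in dict(power=(318,333),mode=(322,314),tare=(328,289)).items(): print(k,np.nanmedian(W[v-1:v+2,u-1:u+2].reshape(-1,3),0))
```

```text
power [0.57432472 0.28805221 0.06220888]
mode [0.57232108 0.23618669 0.06185039]
tare [0.56786619 0.1615514  0.06250162]
```

View pics/p4.png

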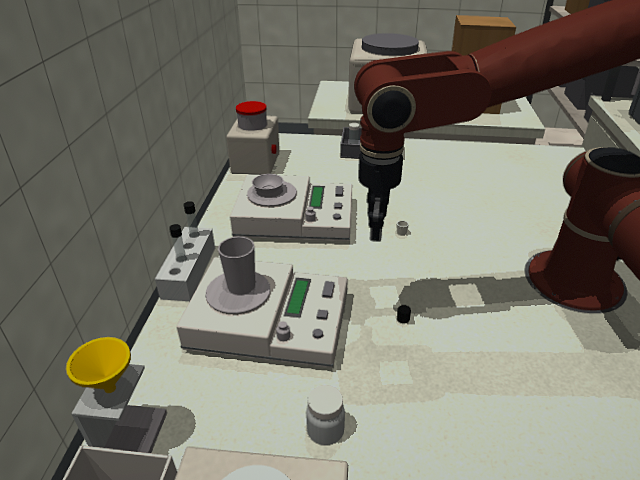

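The keys are up (z about 0.062), everything visible stands where it was, and the hand is clear at (376,235).

```bash
python3 -c "
from station import ctrl
print(ctrl.finish_job())"
```

```text
the job is handed in; nothing more can be done
None
```

I pressed the power key and then the tare key of the beaker's balance down to their stops with about 5–8 N, saw both come back up, drew the hand clear with nothing visibly moved, and handed the job in; no verdict was returned.

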